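Gauge a flared copper tube and present the rod for reading

ROBOT

A 7-joint arm with a two-finger parallel gripper is mounted at the origin on the work surface. World frame = base frame: x ahead of the robot, y to its left, z up, the work surface at z = 0. Lengths are in m, angles in rad, forces in N, time in s.
With the tool pointing down it reaches from about 0.425 to 0.925 m from the base axis. Payload 6.8 kg.
Tool frame: the origin (TCP) lies between the finger pads; the fingertips stand 14 mm ahead of it and the grasp point (between the pads) lies 5 mm behind it; z points along the fingers, y is the line along which they close (so a half turn about z gives the same grasp; the last joint's range is limited). The gripper opens to 85 mm and grips with 20 to 120 N. Pads are 22 mm wide; open, the fingers measure 114 mm over their backs; the gripper's body (76 mm by 85 mm) begins 54 mm behind the grasp point. The pads swing forward as they close: fully open they stand 13 mm farther back than shut.
Start: joints at [1.126, 0.477, 0.022, 1.555, -0.011, 1.109, -0.083], TCP at [0.223, -0.637, 0.245] pointing down, gripper open.
Joint ranges: [-2.96, 2.96], [-0.34, 2.1], [-1.41, 1.46], [0.24, 2.44], [-1.37, 4.51], [0.17, 1.92], [-2.96, 2.96]. Speed limits (rad/s): [2.39, 2.39, 3.14, 3.14, 3.14, 3.14, 3.14].

INTERFACE

Orientations are given as a rotation vector (axis times angle).
In Python, from bench import r, imaging gives the robot as it stands.
- The arm moves only by the tool apply_moves, never from a script. Its argument "moves" is a list of rows, each a list of 2 entries, a list of its own where there are three numbers: the shift along the tool's x, y, z in cm, then the turn about the tool's z in rad. In form: [[[tx, ty, tz], roll], ...]. A call has 1 to 10 rows; each row is the pose to reach, as a shift and turn from the pose commanded when the call began, along the tool's axes at that moment; what a row does not reach only later rows make up. A row lasts 1/12 s, in which the tool goes at most 41.7 mm and 7.16 degrees, less where a joint would pass 70% of its speed; a pose out of reach is approached as far as the arm can. A call with a gripper value outside its range is refused whole. "claw" is the opening, from 0 (shut) to 1 (fully open), set as the call begins (left out, the last holds). The fingers move at their own pace and stop on an object; "grip_force" is the grip in N (left out, the last holds). Time passes only in rows, so rows that repeat a pose let the fingers close. It gives the time, the measured TCP pose, the force and the opening at its end, in the units of the state.
- r.get_obs(): the state, without advancing time (a new reading comes with each control period).
- imaging.grab_frame(name): name is "scene" or "top" or "wrist"; returns a dict with "frame" (384x512x3 uint8, blue, green, red), "intrinsics" (3x3 intrinsics, pixels), "k1" (the pictures are not rectified: a ray, as slopes to the right and down, at radius r is drawn at 1 + k1 r^2 times it, then the intrinsics apply), "T" (4x4, takes a point from camera to world coordinates). Camera axes: x right, y up, looking along -z (the intrinsics and any distortion apply to the point x, -y, -z); pixel columns grow to the right and rows downward; lengths in m; the calibration is good to about 2 mm. A picture is of the moment at which its call begins. There is no depth.
- r.hand_in(): hands the job in, once; it reports no verdict.
The state is a dict: "clock": time; "joints": joint angles; "qvel": joint speeds; "tau": joint torques, N m; "tcp_pos": TCP position; "orientation": TCP orientation; "contact_force": force on the tool from outside, world axes, zero at the start; "moment": the same for the moment, N m; "grip_width": finger opening in m.
Only numpy, scipy, OpenCV 4.12 (cv2) and the standard library are available. Lean on these libraries where they do the work, as an engineer would, in place of code of your own. Each camera call takes 0.05 s, during which the arm holds its last target. There are 200 camera calls.

TASK

Take the depth gauge from its wooden cradle by its handle and slide its rod into the flared copper tube clamped in the vise, without forcing it, until the collar stops against the tube's mouth; keep it there a moment, then draw it right out again. Finish while still holding the gauge clear of everything, still and level, with the rod's tip about 10 cm above the middle of the white tile ready for reading: do not put it down or let go. Leave the other things on the bench where they are.

Things in the scene. Friction and masses are not known exactly. Their poses are not given: they have to be found in the camera images.
- gauge_grip (a point): Depth gauge, one rigid piece: aluminium bar handle 100 mm long, 16 mm thick (y), 22 mm tall (z); then a round steel collar 30 mm across, 8 mm thick; then a round steel rod 8 mm in diameter, 80 mm long, tip slightly tapered. This point: centre of the handle, on the common axis. x along the axis to the tip, y across the flat sides, z up as it lies in its cradle.
- gauge_stop (a point): Centre of the collar's front face (the face that stops on the tube), on the gauge's axis, 58 mm ahead of the handle's centre along the gauge's x.
- gauge_tip (a point): End of the gauge rod, on the axis, 138 mm ahead of the handle's centre along the gauge's x.
- gauge: The gauge as a whole, about 0.17 kg; same origin and axes as gauge_grip.
- cradle: Fixed wooden cradle, base 210 x 56 x 10 mm. Origin on the bench below the resting gauge's handle centre, x towards its tip. The gauge lies level, axis 60 mm up, in two upward-open forks: at the handle's rear end (38 to 50 mm behind its centre, 65 mm tall, 36 wide) and under the rod (109 to 121 mm ahead, 68 mm tall, 28 wide). Between them the handle is free; lift straight up.
- tube: Flared copper tube in the vise, 145 mm long, 20 mm outside, open bore 14 mm; mouth flared to 28 mm outside, 22 inside over its last 12 mm. Origin: centre of the mouth's rim, 134 mm above the bench, 45 mm clear of the jaws. x runs INTO the tube, sloping down 20 degrees; y level; z up and tilted 20 degrees. Gauge home: gauge_stop at this origin, gauge x along this x.
- vise: Small grey bench vise bolted to the bench, origin on the bench below the clamped tube, x the level heading of insertion, y along the screw. Jaws 76 mm wide (x), tops 125 mm above the bench; the body reaches 97 mm to +y, the screw handle 135 mm to -y. The tube's mouth is at (-79.9, 0, 134.1) mm in this frame.
- tile: White square tile fixed on the bench, 110 x 110 x 10 mm, origin at the centre of its underside (its top is 10 mm above the bench).
- tee: copper T fitting, 56 mm, lying loose. Bystander, origin on its underside, not to be disturbed.
- fitting: brass turned fitting, 30 mm across, 36 mm tall, standing loose. Bystander, origin on its underside, not to be disturbed.
- wrench: steel wrench, 170 mm, lying loose. Bystander, origin on its underside, not to be disturbed.
- jar: white flux jar with steel cap, 60 mm across, 55 mm tall, standing loose. Bystander, origin on its underside, not to be disturbed.
- ubend: copper U-bend, about 110 x 66 mm, lying loose. Bystander, origin on its underside, not to be disturbed.
- spool: grey ring-shaped spool, 64 mm across, 35 mm tall, lying flat. Bystander, origin on its underside, not to be disturbed.
- driver: screwdriver, 170 mm, lying loose. Bystander, origin on its underside, not to be disturbed.
Mind the look-alikes: they are no part of the job. What is meant by the tile is not yellow, and is the smaller of those in its own colour.

How it is judged:
By the outcome, as a careful person would: the job done as asked, in the order asked, and still so for the second after the job is handed in, while the arm keeps its last pose, push and grip.
It also fails if it takes over 53 s, if anything falls off the work surface, if the arm or the gripper's body presses on something with over 40 N, if the wrist force passes 120 N, or if a joint passes its speed limit or range.

## Working session

There is one attempt and no reset: what is moved stays moved. The work goes in short steps, Python scripts to look and compute and a tool call to move; the robot and the scene stay as the last step left them, time stands still between calls to the robot, and variables do not carry over. Pictures are saved under pics/ and viewed, on a budget of 10 in all, crops included, one or two more only if the job needs it, and the job is handed in when it is done.

Besides the shell and the picture viewer there is one more tool, called after "Emit:" by a JSON object that holds its "method" and its "body". apply_moves: Moves the arm, as the interface text tells. Its arguments: {"type":"object","properties":{"moves":{"type":"array","items":{"type":"array"}},"claw":{"type":"number"},"grip_force":{"type":"number"}},"required":["moves"]}

```bash
mkdir -p pics; ls; python3 - <<'E'
from bench import r, imaging
import cv2,numpy as np
print(r.get_obs())
for n in ["scene","top"]:
    d=imaging.grab_frame(n); cv2.imwrite(f"pics/{n}0.png",d["frame"]); print(n,d["intrinsics"],d["k1"],d["T"])
    cv2.imwrite(f"pics/{n}0b.png",cv2.resize(d["frame"],(800,600),interpolation=cv2.INTER_CUBIC))
E
```

```text
pics
{'clock': 0.0, 'joints': array([ 1.12592633,  0.47779801,  0.02232708,  1.55648786, -0.01152614,
        1.10931007, -0.08308569]), 'qvel': array([-0.00210719,  0.00052231, -0.00044953, -0.00194454,  0.00109549,
       -0.00042774, -0.00105316]), 'tau': array([-6.35678080e-04, -5.96458375e+01,  1.60796173e+00, -2.81204921e+01,
        1.25232138e-02,  9.45267297e-03, -1.32331607e-05]), 'tcp_pos': array([ 0.22285197, -0.63652595,  0.24431148]), 'orientation': array([-3.09534938e+00, -5.26248892e-01,  6.64361782e-04]), 'contact_force': array([ 0.69977718, -0.58046982, -0.03650398]), 'moment': array([-0.05565539, -0.04908412, -0.01287515]), 'grip_width': 0.08539802093696758}
scene [[350.06668653   0.         253.89011925]
 [  0.         350.06668653 189.12386319]
 [  0.           0.           1.        ]] 0.03807583034638046 [[-0.50866874 -0.61474254  0.60278331  1.10866124]
 [ 0.86072932 -0.34681319  0.37264682  0.349988  ]
 [-0.02002865  0.70838706  0.70553996  0.80392603]
 [ 0.          0.          0.          1.        ]]
top [[403.9492647    0.         251.83793436]
 [  0.         403.9492647  180.32494696]
 [  0.           0.           1.        ]] -0.022520893212697728 [[ 0.00292878  0.99877089 -0.04947853  0.44144388]
 [-0.99996537  0.00331054  0.00763562 -0.00581495]
 [ 0.00779004  0.04945446  0.998746    1.51946588]
 [ 0.          0.          0.          1.        ]]
```

View pics/scene0b.png

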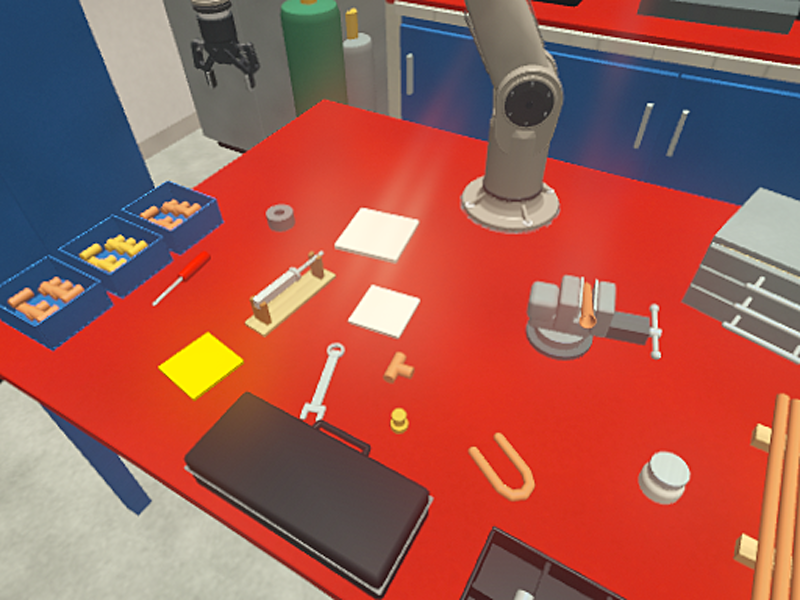

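View pics/top0b.png

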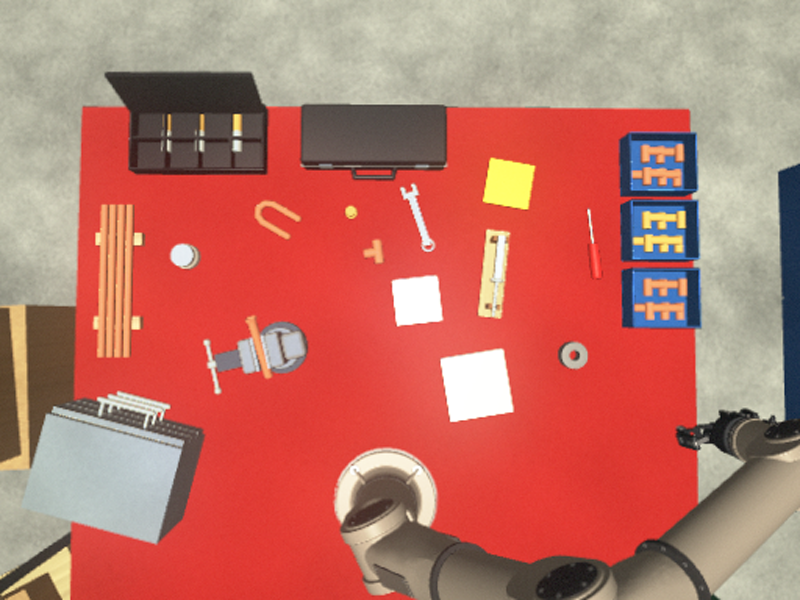

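Candidates (800x600 views):
- **Gauge:** only one, in the cradle, top (497,265) and scene (290,285). The handle is at the +x end and the tip points towards the robot.
- **Tiles:** smaller white at top (417,300) and scene (384,310), larger white at top (477,385), yellow at top (509,184). I choose the smaller white one.
- **Tube:** the flared one in the vise, top (258,345). The loose tubes in the rack at left are not it.

Next is one close composite crop to check these.

```bash
cat > h.py <<'E'
import numpy as np, cv2
from scipy.spatial.transform import Rotation as R
def ray(d,p):
    K=d["intrinsics"]; dist=np.array([d["k1"],0,0,0,0])
    # forward model: draw = s*(1+k1 r^2)
    s=cv2.undistortPoints(np.array([[p]],float),K,dist)[0,0]
    v=d["T"][:3,:3]@np.array([s[0],-s[1],-1]); return d["T"][:3,3],v
def onz(d,p,z):
    o,v=ray(d,p); return o+v*(z-o[2])/v[2]
def tri(rs):
    A=0;b=0
    for o,v in rs:
        v=v/np.linalg.norm(v);P=np.eye(3)-np.outer(v,v);A=A+P;b=b+P@o
    return np.linalg.solve(A,b)
def proj(d,X):
    c=np.linalg.inv(d["T"])@np.append(X,1); s=np.array([c[0],-c[1]])/-c[2]
    s=s*(1+d["k1"]*(s@s)); K=d["intrinsics"]; return s*K[0,0]+K[:2,2]
def crop(im,x,y,w,h,k):
    return cv2.resize(im[y:y+h,x:x+w],None,fx=k,fy=k,interpolation=cv2.INTER_CUBIC)
E
python3 - <<'E'
import sys; sys.path.insert(0,'.')
from h import *; from bench import imaging; import pickle
D={n:imaging.grab_frame(n) for n in("scene","top")}; pickle.dump(D,open("D.pkl","wb"))
t=D["top"]["frame"];s=D["scene"]["frame"]
a=np.hstack([crop(t,245,140,100,75,4),crop(t,125,190,100,75,4)])
b=np.hstack([crop(s,145,150,100,75,4),crop(s,330,165,100,75,4)])
cv2.imwrite("pics/c1.png",np.vstack([a,b]))
# white/yellow tiles, cradle base in top
hsv=cv2.cvtColor(t,cv2.COLOR_BGR2HSV)
for nm,lo,hi in(("white",(0,0,200),(180,50,255)),("wood",(12,60,120),(28,170,255))):
    m=cv2.inRange(hsv,lo,hi); n,l,st,c=cv2.connectedComponentsWithStats(m)
    for i in range(1,n):
        if st[i,4]>150:
            cnt=cv2.findContours((l==i).astype(np.uint8),0,1)[0][0]; rc=cv2.minAreaRect(cnt)
            print(nm,st[i,4],np.round(rc[0],1),np.round(rc[1],1),rc[2],[np.round(onz(D["top"],p,.01),4)[:2].tolist() for p in cv2.boxPoints(rc)],onz(D["top"],c[i],.01).round(4))
E
```

```text
white 151 [168.5   4.5] [ 9. 25.] 90.0 [[1.2086, 0.3529], [1.2088, 0.2568], [1.1732, 0.2563], [1.1729, 0.3522]] [1.193  0.2992 0.01  ]
white 435 [302.  10.] [20. 50.] 90.0 [[1.2109, -0.1121], [1.2128, -0.3049], [1.1335, -0.3041], [1.1318, -0.112]] [ 1.186 -0.19   0.01 ]
white 535 [251.2  19.4] [25.7 47.9] 87.95458984375 [[1.1801, 0.0807], [1.1881, -0.103], [1.0868, -0.1064], [1.079, 0.0764]] [ 1.133  -0.0172  0.01  ]
white 1466 [470.9 132.1] [60.1 53.6] 81.8698959350586 [[0.8018, -0.7344], [0.8331, -0.9416], [0.6042, -0.9676], [0.5744, -0.7618]] [ 0.7095 -0.8304  0.01  ]
white 453 [ 30.  126.6] [36.6 27.9] 50.194427490234375 [[0.736, 0.9077], [0.8044, 0.828], [0.6971, 0.7351], [0.6292, 0.8145]] [0.7048 0.8251 0.01  ]
white 212 [267.5 139.5] [43.6  9.5] 71.56504821777344 [[0.7429, -0.0328], [0.7545, -0.0667], [0.5978, -0.1187], [0.5864, -0.0849]] [ 0.6768 -0.074   0.01  ]
white 183 [ 41.4 153.9] [14.5 33.9] 2.2025983333587646 [[0.5502, 0.8025], [0.6782, 0.8015], [0.6761, 0.7466], [0.5483, 0.7477]] [0.6028 0.765  0.01  ]
white 201 [317.7 176. ] [ 7.1 52.3] 4.39870548248291 [[0.4367, -0
[... 2255 characters left out ...]
58, 0.9269], [0.4583, 0.8397], [0.0694, 0.8293], [0.0686, 0.9156]] [0.2667 0.8744 0.01  ]
wood 336 [243.4 315.8] [35.4 51.1] 86.42366790771484 [[0.0744, 0.1108], [0.0863, -0.0776], [-0.0427, -0.0859], [-0.0544, 0.1019]] [0.039  0.0004 0.01  ]
wood 1253 [252.3 358.2] [63.2 46.7] 64.98310089111328 [[-0.0707, 0.1061], [0.0014, -0.0495], [-0.2072, -0.1482], [-0.2786, 0.0071]] [-0.1248 -0.0033  0.01  ]
wood 544 [ 22.  366.5] [33. 44.] 90.0 [[-0.1146, 0.9114], [-0.1127, 0.7472], [-0.2329, 0.7451], [-0.235, 0.9089]] [-0.176   0.7912  0.01  ]
wood 241 [296.9 377. ] [35.1 17.1] 18.43494987487793 [[-0.2162, -0.1138], [-0.1574, -0.1336], [-0.1981, -0.2563], [-0.2569, -0.2363]] [-0.1973 -0.1794  0.01  ]
```

View pics/c1.png

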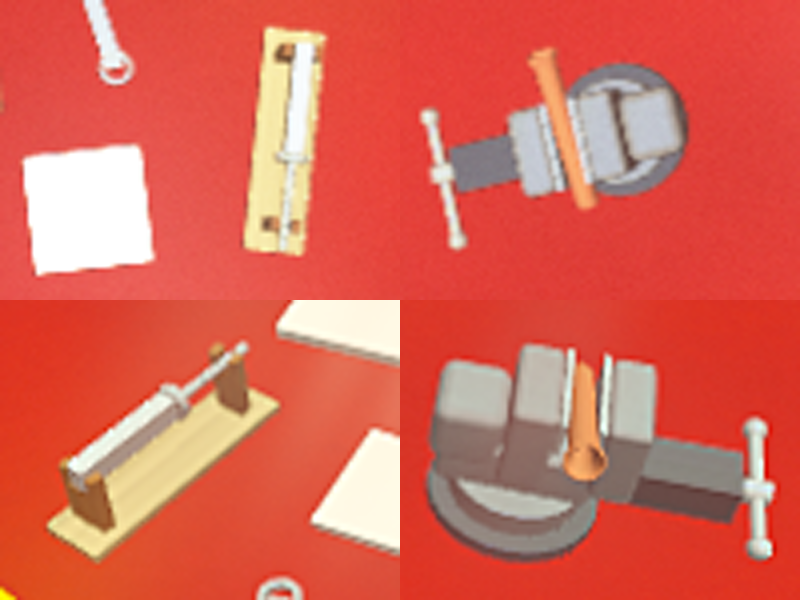

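```bash
cat > m.py <<'E'
from h import *; import pickle
from scipy.optimize import minimize
D=pickle.load(open("D.pkl","rb"));T,S=D["top"],D["scene"]
print("collar",onz(T,(245+291/4,140+156/4),.06),tri([ray(T,(245+291/4,140+156/4)),ray(S,(145+176/4,150+(399-300)/4))]))
print("tip",onz(T,(245+284/4,140+247/4),.06), "tip tri",tri([ray(T,(245+284/4,140+247/4)),ray(S,(145+244/4,150+47/4))]))
print("mouth tri",tri([ray(T,(125+143/4,190+50/4)),ray(S,(330+185/4,165+162/4))]), onz(T,(125+143/4,190+50/4),.134))
print("tail",onz(T,(125+187/4,190+203/4),.09))
# orange centreline in top
t=T["frame"]; hsv=cv2.cvtColor(t,cv2.COLOR_BGR2HSV)
m=cv2.inRange(hsv,(6,110,120),(18,255,255)); w=np.zeros_like(m); w[195:250,150:185]=m[195:250,150:185]
for y in range(198,246,4):
    xs=np.flatnonzero(w[y]); print(y,xs.min() if len(xs) else None,xs.max() if len(xs) else None,xs.mean() if len(xs) else 0)
E
python3 m.py
```

```text
collar [ 0.51934741 -0.25588995  0.06      ] [ 0.5187271  -0.25507003  0.05982399]
tip [ 0.43697373 -0.2491388   0.06      ] tip tri [ 0.43649979 -0.24933254  0.05484041]
mouth tri [0.43260156 0.29711984 0.13217956] [0.43305061 0.2951671  0.134     ]
tail [0.29857788 0.26427625 0.09      ]
198 None None 0
202 160 163 161.5
206 157 163 160.0
210 159 164 161.5
214 161 165 163.0
218 162 166 164.0
222 163 167 165.0
226 164 168 166.0
230 166 169 167.5
234 167 170 168.5
238 168 173 170.5
242 None None 0
```

Composite crop:
- The gauge lies in the cradle with its collar at crop px (291,156). It triangulates to z = 0.0598, where 0.06 is expected. The base fits at 210x56 mm.
- The tube mouth is at crop px (543,50) in top and (585,462) in scene. It triangulates to (0.433, 0.296, 0.132), where 0.134 is expected.
- The small white tile measures 110 mm, centred at (0.473, -0.072).

Now I move above the handle.

Emit:
{"method": "apply_moves", "body": {"moves": [[[5, -3, 0], 0.05], [[9, -5, 0], 0.12], [[13, -7.5, 0.5], 0.2], [[17, -10, 1], 0.28], [[21, -12, 1.5], 0.35], [[25, -14.5, 2], 0.443], [[29, -16.5, 3], 0.443], [[33, -19, 4], 0.443], [[37, -21, 4.5], 0.443], [[41, -23.5, 4.5], 0.443]], "claw": 1}}

```text
clock: 1.03
tcp_pos: [0.4948, -0.3226, 0.2043]
orientation: [-3.137, 0.167, 0.001]
contact_force: [-0.1, -0.9, -0.0]
grip_width: 0.0853
```

```bash
cat > st.py <<'E'
from h import *; from bench import r
import sys
o=r.get_obs(); M=R.from_rotvec(o["orientation"]).as_matrix()
print("t",round(o["clock"],2),"tcp",o["tcp_pos"].round(4),"F",o["contact_force"].round(1),"w",round(o["grip_width"],4),"q",o["joints"].round(2),"xang",np.degrees(np.arctan2(M[1,0],M[0,0])).round(2),"z",M[:,2].round(3))
if len(sys.argv)>3:
    g=np.array([float(a) for a in sys.argv[1:4]]); print("shift cm",(M.T@(g-o["tcp_pos"])*100).round(2))
E
python3 st.py 0.553 -0.2575 0.2
```

```text
t 1.03 tcp [ 0.4948 -0.3226  0.2043] F [-0.1 -0.9 -0. ] w 0.0853 q [ 0.49  0.38 -0.03  1.8   0.01  0.96 -1.22] xang -6.1 z [-0.001  0.    -1.   ]
shift cm [ 5.09 -7.09  0.43]
```

Emit:
{"method": "apply_moves", "body": {"moves": [[[1.8, -2.5, 0], 0], [[1.8, -2.5, 0], 0], [[1.8, -2.5, 0], 0], [[1.8, -2.5, 0], 0]]}}

```text
clock: 1.37
tcp_pos: [0.5141, -0.3022, 0.2049]
orientation: [3.137, -0.167, -0.001]
contact_force: [-0.5, -0.9, 0.3]
grip_width: 0.0856
```

```bash
python3 st.py 0.553 -0.2575 0.2; python3 - <<'E'
from h import *; from bench import imaging; import pickle
d=imaging.grab_frame("wrist"); pickle.dump(d,open("W.pkl","wb")); f=d["frame"].copy()
O=np.array([.573,-.2598,.06]);g=np.array([-.9943,.1067,0])
for s,c in((-.05,(255,0,0)),(.05,(0,255,0)),(.058,(0,255,255)),(.138,(255,0,255))):
    p=proj(d,O+s*g); print(p); cv2.circle(f,tuple(int(v) for v in p),3,c,1)
cv2.imwrite("pics/w1.png",cv2.resize(f,(800,600)))
E
```

```text
t 1.37 tcp [ 0.5141 -0.3022  0.2049] F [-0.5 -0.9  0.3] w 0.0856 q [ 0.45  0.39 -0.04  1.79  0.02  0.96 -1.27] xang -6.11 z [-0.001 -0.001 -1.   ]
shift cm [ 3.39 -4.86  0.49]
[203.77516909  71.49686347]
[209.63142063 177.9970472 ]
[210.0470307  185.48204107]
[213.84441768 253.43766155]
```

View pics/w1.png

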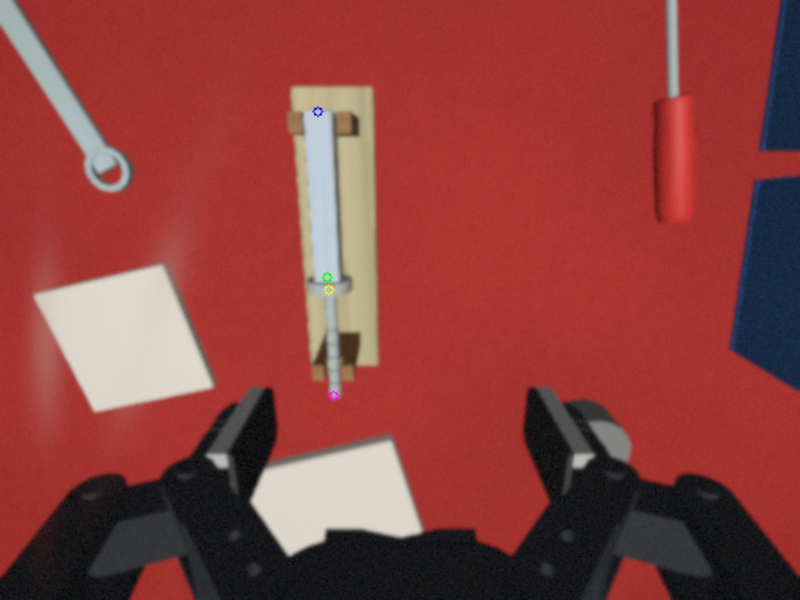

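The wrist overlay fits the gauge: the projected handle ends, stop and tip fall on it within about 1 mm (800x600: rear (318,112), tip (334,395)). Descending to grasp.

Emit:
{"method": "apply_moves", "body": {"moves": [[[2, -2.5, 0.5], 0], [[3.4, -4.9, 1.5], 0], [[3.4, -4.9, 4.5], 0], [[3.4, -4.9, 8], 0], [[3.4, -4.9, 11], 0], [[3.4, -4.9, 13], 0], [[3.4, -4.9, 13], 0]]}}

```text
clock: 2.0
tcp_pos: [0.5496, -0.2572, 0.0707]
orientation: [-3.135, 0.171, 0.013]
contact_force: [-0.8, -0.4, -0.3]
grip_width: 0.0851
```

```bash
python3 st.py 0.553 -0.2575 0.055
```

```text
t 2.0 tcp [ 0.5496 -0.2572  0.0707] F [-0.8 -0.4 -0.3] w 0.0851 q [ 0.37  0.58 -0.05  1.85  0.04  0.73 -1.38] xang -6.25 z [-0.008  0.002 -1.   ]
shift cm [ 0.36 -0.01  1.57]
```

Emit:
{"method": "apply_moves", "body": {"moves": [[[0.2, 0, 0.8], 0], [[0.3, 0, 1.5], 0], [[0.3, 0, 1.5], 0], [[0.3, 0, 1.5], 0]]}}

```text
clock: 2.33
tcp_pos: [0.5573, -0.2572, 0.0609]
orientation: [3.137, -0.168, 0.002]
contact_force: [0.5, -0.8, -0.1]
grip_width: 0.0853
```

Emit:
{"method": "apply_moves", "body": {"moves": [[[0, 0, 0], 0], [[0, 0, 0], 0], [[0, 0, 0], 0], [[0, 0, 0], 0], [[0, 0, 0], 0], [[0, 0, 0], 0], [[0, 0, 0], 0], [[0, 0, 0], 0]], "claw": 0, "grip_force": 30}}

```text
clock: 3.0
tcp_pos: [0.5567, -0.2583, 0.0605]
orientation: [3.135, -0.168, 0.001]
contact_force: [-1.2, -4.8, 4.2]
grip_width: 0.0151
```

```bash
python3 st.py 0.553 -0.2575 0.055
```

```text
t 3.0 tcp [ 0.5567 -0.2583  0.0605] F [-1.2 -4.8  4.2] w 0.0151 q [ 0.37  0.6  -0.05  1.84  0.04  0.7  -1.38] xang -6.15 z [ 0.    -0.002 -1.   ]
shift cm [-0.37 -0.04  0.55]
```

Emit:
{"method": "apply_moves", "body": {"moves": [[[0, 0, -0.5], 0], [[0, 0, -1.2], 0], [[0, 0, -2.2], 0], [[0, 0, -3.2], 0], [[0, 0, -4.2], 0], [[0, 0, -5], 0], [[0, 0, -5], 0], [[0, 0, -5], 0]]}}

```text
clock: 3.67
tcp_pos: [0.5573, -0.2563, 0.1108]
orientation: [3.137, -0.166, 0.002]
contact_force: [-0.5, 0.8, -2.2]
grip_width: 0.0155
```

Emit:
{"method": "apply_moves", "body": {"moves": [[[-1.5, 0, 0], 0], [[-3.5, 0, 0], 0], [[-6, 0, 0], 0], [[-9, 0, 0], 0], [[-11.5, 0, 0], 0], [[-13.5, 0, 0], 0], [[-14.7, 0, 0], 0], [[-14.7, 0, 0], 0], [[-14.7, 0, 0], 0]]}}

```text
clock: 4.42
tcp_pos: [0.4111, -0.2412, 0.1102]
orientation: [3.137, -0.167, 0.001]
contact_force: [0.7, 0.0, -1.1]
grip_width: 0.0154
```

```bash
python3 st.py 0.4105 -0.2426 0.085; python3 - <<'E'
from h import *; from bench import imaging; import pickle
d=imaging.grab_frame("scene");w=imaging.grab_frame("wrist"); f=d["frame"]
cv2.imwrite("pics/s2.png",np.hstack([cv2.resize(f[110:240,130:270],(420,390)),cv2.resize(w["frame"][:],(380,390))]))
E
```

```text
t 4.42 tcp [ 0.4111 -0.2412  0.1102] F [ 0.7  0.  -1.1] w 0.0154 q [ 0.45  0.35 -0.06  2.13  0.03  0.66 -1.31] xang -6.09 z [ 0.001 -0.    -1.   ]
shift cm [-0.05  0.15  2.52]
```

View pics/s2.png

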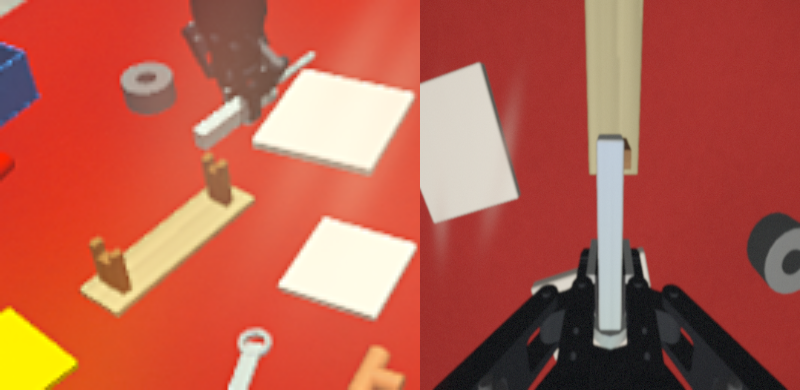

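The gauge is held, and the wrist view shows the handle's rear over the front fork. The tool can't tilt, so I'll pitch the gauge about 20° nose-down within the grip. To do that I press the handle's rear gently on the fork top.

Emit:
{"method": "apply_moves", "body": {"moves": [[[0, 0, 0.8], 0], [[0, 0, 1.8], 0], [[0, 0, 2.5], 0], [[0, 0, 2.9], 0], [[0, 0, 3.1], 0], [[0, 0, 3.3], 0], [[0, 0, 3.5], 0], [[0, 0, 3.6], 0], [[0, 0, 3.6], 0]], "grip_force": 25}}

```text
clock: 5.27
tcp_pos: [0.4097, -0.241, 0.074]
orientation: [-3.137, 0.167, 0.003]
contact_force: [-3.7, 1.1, 4.5]
grip_width: 0.0155
```

```bash
python3 st.py
```

```text
t 5.27 tcp [ 0.4097 -0.241   0.074 ] F [-3.7  1.1  4.5] w 0.0155 q [ 0.45  0.41 -0.06  2.16  0.04  0.58 -1.32] xang -6.1 z [-0.002  0.    -1.   ]
```

Emit:
{"method": "apply_moves", "body": {"moves": [[[0, 0, 0.2], 0], [[0, 0, 0.35], 0], [[0, 0, 0.5], 0], [[0, 0, 0.65], 0], [[0, 0, 0.8], 0], [[0, 0, 0.8], 0]]}}

```text
clock: 5.77
tcp_pos: [0.4095, -0.241, 0.0659]
orientation: [-3.137, 0.167, 0.003]
contact_force: [-4.7, 0.7, 5.5]
grip_width: 0.0153
```

```bash
python3 st.py; cat > pit.py <<'E'
from h import *; from bench import imaging,r; import sys
from h import *
d=imaging.grab_frame("scene"); t=imaging.grab_frame("top"); o=r.get_obs(); M=R.from_rotvec(o["orientation"]).as_matrix()
P=o["tcp_pos"]-M[:,2]*.005
np.set_printoptions(suppress=True,precision=1)
f=d["frame"].copy();q=t["frame"].copy()
for a,c in((0,(255,0,0)),(20,(0,255,0))):
    g=-M[:,0]*np.cos(np.radians(a))+M[:,2]*np.sin(np.radians(a)); u=-np.cross(g,M[:,1]); u*=np.sign(u[2])
    for s in(-.066,.042,.122):
        for im,dd in((f,d),(q,t)):
            p=proj(dd,P-u*.0055+s*g); cv2.circle(im,tuple(int(round(v)) for v in p),1,c,-1)
def cr(im,dd):
    x,y=(int(v) for v in proj(dd,P)); x=min(max(x,50),462); return crop(im,x-50,max(y-50,0),100,100,4)
cv2.imwrite("pics/"+sys.argv[1],np.hstack([cr(f,d),cr(q,t)]))
E
python3 pit.py p1.png
```

```text
t 5.77 tcp [ 0.4095 -0.241   0.0659] F [-4.7  0.7  5.5] w 0.0153 q [ 0.45  0.43 -0.06  2.16  0.04  0.56 -1.32] xang -6.11 z [-0.002  0.    -1.   ]
```

View pics/p1.png

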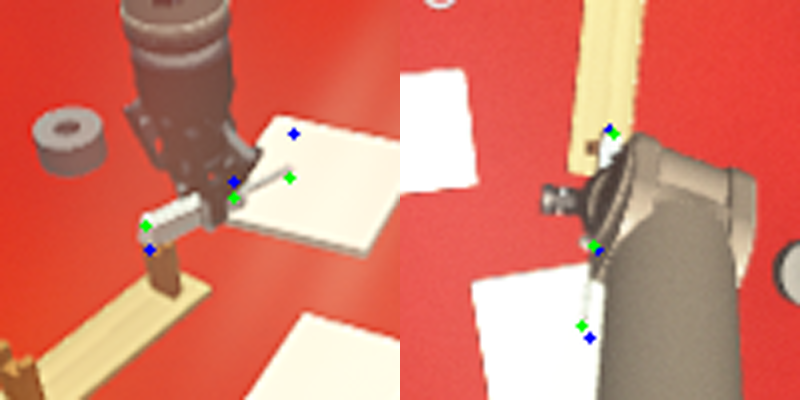

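The scene crop shows the tip at (289,168), between the 0° dot (293,133) and the 20° dot (289,177). That puts the pitch near 16°, so I press about 3.5 mm more and lift.

Emit:
{"method": "apply_moves", "body": {"moves": [[[0, 0, 0.15], 0], [[0, 0, 0.3], 0], [[0, 0, 0.38], 0], [[0, 0, 0.38], 0]]}}

```text
clock: 6.2
tcp_pos: [0.4097, -0.241, 0.0622]
orientation: [-3.137, 0.167, 0.003]
contact_force: [-4.6, -0.6, 4.9]
grip_width: 0.0155
```

Emit:
{"method": "apply_moves", "body": {"moves": [[[0, 0, -0.5], 0], [[0, 0, -1.5], 0], [[0, 0, -3.5], 0], [[0, 0, -6], 0], [[0, 0, -9], 0], [[0, 0, -12], 0], [[0, 0, -15], 0], [[0, 0, -17], 0], [[0, 0, -17], 0], [[0, 0, -17], 0]], "grip_force": 45}}

```text
clock: 7.03
tcp_pos: [0.4114, -0.2413, 0.2338]
orientation: [3.136, -0.167, 0.006]
contact_force: [-0.0, 0.2, -3.2]
grip_width: 0.0152
```

```bash
python3 st.py;python3 pit.py p2.png
```

```text
t 7.03 tcp [ 0.4114 -0.2413  0.2338] F [-0.   0.2 -3.2] w 0.0152 q [ 0.46  0.16 -0.06  2.03  0.01  0.95 -1.29] xang -6.08 z [ 0.004 -0.002 -1.   ]
```

View pics/p2.png

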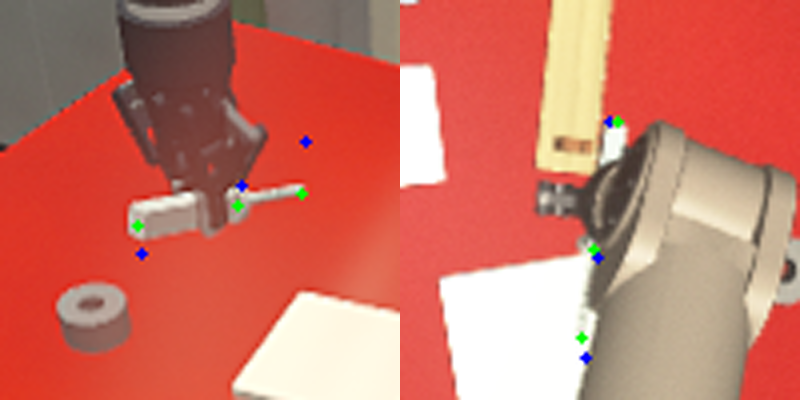

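Pitch reads about 19° (tip at (303,190), 20° dot at (302,194)), which is good. Now I swing towards the vise, turning to the tube's heading, for a close wrist look.

Emit:
{"method": "apply_moves", "body": {"moves": [[[-0.2, -1.5, -1], 0], [[-0.5, -4, -2], -0.03], [[-1, -7.5, -3], -0.08], [[-1.5, -11, -4], -0.12], [[-2, -14.5, -5], -0.16], [[-2.4, -18, -6], -0.2], [[-2.8, -21.5, -6.6], -0.24], [[-3.2, -25, -6.6], -0.28], [[-3.7, -28.5, -6.6], -0.32], [[-4.1, -32, -6.6], -0.34]]}}

```text
clock: 7.97
tcp_pos: [0.4025, 0.0829, 0.297]
orientation: [3.12, 0.37, -0.004]
contact_force: [0.8, 0.0, -2.0]
grip_width: 0.0151
```

```bash
python3 st.py .4 .24 .3; python3 - <<'E'
from h import *; import pickle
D=pickle.load(open("D.pkl","rb"));T=D["top"]
X=[]
for y,x in((206,160),(210,161.5),(214,163),(218,164),(222,165),(226,166),(230,167.5),(234,168.5),(238,170.3)):
    z=.14
    for _ in range(5):
        p=onz(T,(x,y),z); l=(0.433-p[0])/.973; z=.134-.364*l+.008
    X.append(p)
X=np.array(X); k,b=np.polyfit(X[:,0],X[:,1],1); print("heading slope",k,np.degrees(np.arctan(k)),"y at .433",k*.433+b)
E
```

```text
t 7.97 tcp [0.4025 0.0829 0.297 ] F [ 0.8  0.  -2. ] w 0.0151 q [ 0.08  0.   -0.43  2.05  0.    1.09 -1.68] xang 13.52 z [-0.002 -0.    -1.   ]
shift cm [  3.43 -15.34  -0.31]
heading slope 0.23562287787666797 13.258367031966946 y at .433 0.2988698575216646
```

Emit:
{"method": "apply_moves", "body": {"moves": [[[0.5, -3, 0], 0], [[1.2, -6.5, 0], 0], [[2, -10, 0], 0], [[2.8, -13, 0], 0], [[3.4, -15.3, -0.3], 0], [[3.4, -15.3, -0.3], 0], [[3.4, -15.3, -0.3], 0]]}}

```text
clock: 8.55
tcp_pos: [0.4005, 0.2391, 0.2998]
orientation: [3.119, 0.371, -0.005]
contact_force: [0.1, -0.8, -2.8]
grip_width: 0.0152
```

```bash
python3 st.py .4 .24 .3; python3 - <<'E'
from h import *; from bench import imaging; import pickle
w=imaging.grab_frame("wrist"); pickle.dump(w,open("W2.pkl","wb")); f=w["frame"].copy()
m=np.array([.433,.297,.134]); a=np.radians(193.3); hx=np.array([np.cos(a)*np.cos(.349),np.sin(a)*np.cos(.349),-np.sin(.349)])
for s in(0,.05,.1,.145):
    p=proj(w,m+s*hx); print(p); cv2.circle(f,tuple(int(round(v)) for v in p),2,(0,255,0),-1)
cv2.imwrite("pics/w2.png",cv2.resize(f,(800,600),interpolation=cv2.INTER_CUBIC))
E
```

```text
t 8.55 tcp [0.4005 0.2391 0.2998] F [ 0.1 -0.8 -2.8] w 0.0152 q [-0.13  0.12 -0.58  1.93  0.07  1.11 -2.07] xang 13.58 z [-0.003 -0.    -1.   ]
shift cm [-0.03 -0.1  -0.02]
[210.78260634 134.53214055]
[214.98500036 173.74797324]
[218.44787049 205.97554548]
[221.08014037 230.4207691 ]
```

View pics/w2.png

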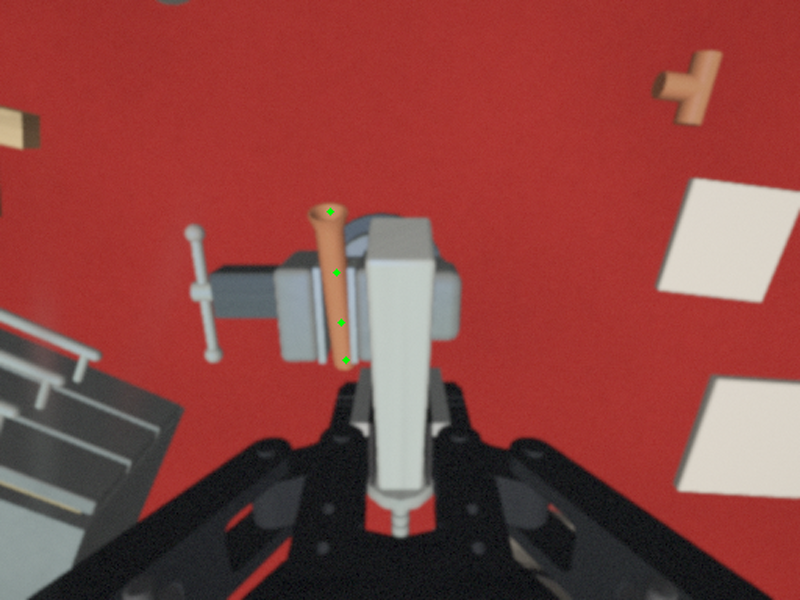

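The wrist view shows the mouth centred at (328,213), with my predicted dot at (330,212). The tube axis is about 1.5 mm further left, so I take the mouth as (0.433, 0.2985, 0.134) and the heading as 13.3°. The gauge lies along tool x. Moving to the pre-insertion point.

Emit:
{"method": "apply_moves", "body": {"moves": [[[2, -0.5, 0.5], 0], [[5, -1.3, 1.5], 0], [[8.5, -2.3, 3], 0], [[12, -3.3, 4.5], 0], [[15, -4.3, 6], 0], [[17.2, -4.9, 7], 0], [[17.2, -4.9, 8.5], 0], [[17.2, -4.9, 8.5], 0], [[17.2, -4.9, 8.5], 0]]}}

```text
clock: 9.35
tcp_pos: [0.5567, 0.3235, 0.2145]
orientation: [3.118, 0.364, -0.006]
contact_force: [-0.5, -0.0, -1.0]
grip_width: 0.0151
```

```bash
python3 st.py .5565 .3277 .1811; sed -e 's/,max(y-50,0)/,max(y-50,0)/' pit.py > pit3.py; python3 pit3.py p3.png
```

```text
t 9.35 tcp [0.5567 0.3235 0.2145] F [-0.5 -0.  -1. ] w 0.0151 q [-0.25  0.51 -0.52  1.63  0.28  1.08 -2.19] xang 13.31 z [-0.003 -0.003 -1.   ]
shift cm [ 0.09 -0.42  3.34]
```

View pics/p3.png

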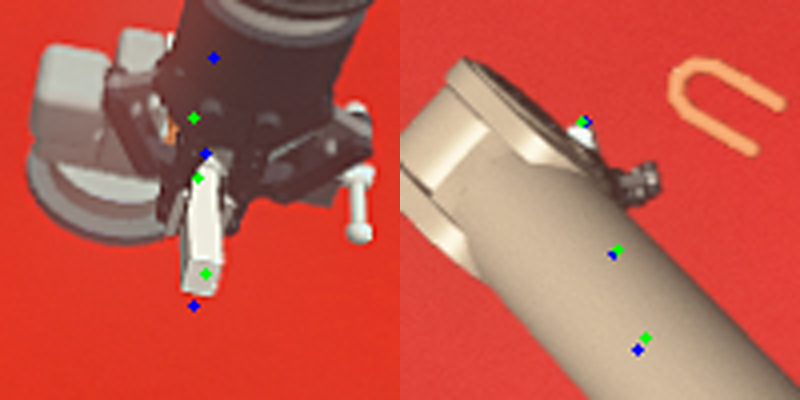

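```bash
python3 st.py .5565 .3277 .1811
```

```text
t 9.45 tcp [0.5572 0.3247 0.2168] F [ 0.  -0.  -1.4] w 0.0154 q [-0.25  0.51 -0.52  1.63  0.28  1.08 -2.19] xang 13.35 z [ 0.    -0.001 -1.   ]
shift cm [-0.   -0.31  3.57]
```

Emit:
{"method": "apply_moves", "body": {"moves": [[[0, -0.1, 0.8], 0], [[0, -0.2, 1.8], 0], [[0, -0.3, 2.8], 0], [[0, -0.3, 3.4], 0], [[0, -0.3, 3.6], 0], [[0, -0.3, 3.6], 0], [[0, -0.3, 3.6], 0], [[0, -0.3, 3.6], 0]]}}

```text
clock: 10.12
tcp_pos: [0.5569, 0.3288, 0.1807]
orientation: [-3.12, -0.366, -0.001]
contact_force: [0.1, -0.0, -1.6]
grip_width: 0.0154
```

```bash
python3 st.py .5565 .3277 .1811; python3 - <<'E'
from h import *; from bench import imaging
s=imaging.grab_frame("scene")["frame"]; t=imaging.grab_frame("top")["frame"]
cv2.imwrite("pics/p4.png",np.hstack([crop(s,335,150,80,100,5),crop(t,130,160,80,100,5)]))
E
python3 st.py .5565 .3277 .1811
```

```text
t 10.12 tcp [0.5569 0.3288 0.1807] F [ 0.1 -0.  -1.6] w 0.0154 q [-0.27  0.54 -0.51  1.66  0.3   1.01 -2.21] xang 13.39 z [ 0.001  0.    -1.   ]
shift cm [-0.07  0.1  -0.04]
t 10.22 tcp [0.5569 0.3288 0.1808] F [-0.1 -0.4 -2. ] w 0.0154 q [-0.27  0.54 -0.51  1.66  0.3   1.01 -2.21] xang 13.39 z [ 0.001  0.    -1.   ]
shift cm [-0.07  0.1  -0.03]
```

View pics/p4.png

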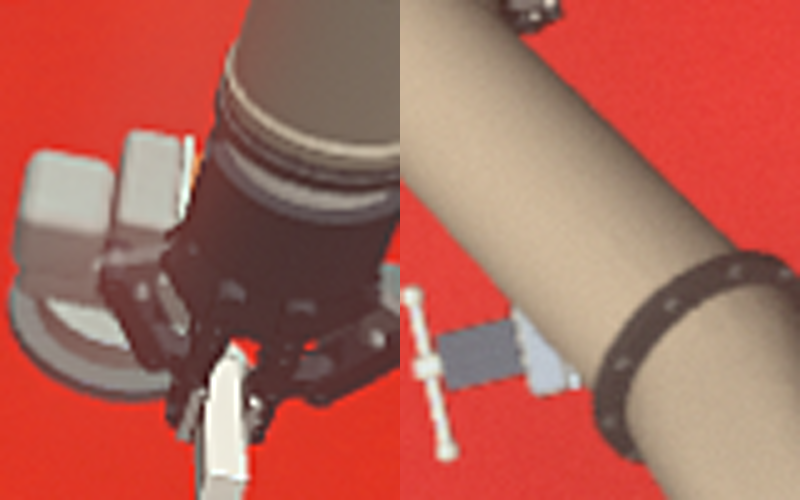

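The views are occluded, so I insert in small steps watching the force.

Emit:
{"method": "apply_moves", "body": {"moves": [[[-0.5, 0.1, 0.17], 0], [[-1, 0.1, 0.34], 0], [[-1.4, 0.1, 0.51], 0], [[-1.9, 0.1, 0.68], 0], [[-2.35, 0.1, 0.86], 0], [[-2.8, 0.1, 1.03], 0], [[-2.8, 0.1, 1.03], 0]]}}

```text
clock: 10.8
tcp_pos: [0.5283, 0.3209, 0.1695]
orientation: [3.119, 0.368, -0.002]
contact_force: [0.1, 0.5, -1.4]
grip_width: 0.0153
```

```bash
cat > ins.py <<'E'
from h import *
from bench import r
o=r.get_obs(); h=np.array([.4696,.3072,.1486]); a=np.radians(193.3);c=np.cos(.349);s=np.sin(.349)
hx=np.array([np.cos(a)*c,np.sin(a)*c,-s]); y=np.array([-np.sin(a),np.cos(a),0]); z=np.cross(hx,y); d=o["tcp_pos"]-h
print("to go mm",-(d@hx*1000).round(1),"lat y",(d@y*1000).round(1),"z",(d@z*1000).round(1),"F along",(o["contact_force"]@hx).round(1),"y",(o["contact_force"]@y).round(1),"z",(o["contact_force"]@z).round(1),"M",o["moment"].round(2))
E
python3 st.py; python3 ins.py
```

```text
t 10.8 tcp [0.5283 0.3209 0.1695] F [ 0.1  0.5 -1.4] w 0.0153 q [-0.27  0.51 -0.51  1.74  0.3   0.97 -2.23] xang 13.44 z [-0.001 -0.001 -1.   ]
to go mm 63.8 lat y 0.2 z -1.0 F along 0.3 y -0.5 z -1.4 M [0.   0.01 0.02]
```

Emit:
{"method": "apply_moves", "body": {"moves": [[[-0.4, 0, 0.11], 0], [[-0.8, 0, 0.25], 0], [[-1.2, 0, 0.4], 0], [[-1.6, 0, 0.54], 0], [[-2, 0, 0.69], 0], [[-2.4, 0, 0.83], 0], [[-2.8, 0, 0.98], 0], [[-2.8, 0, 0.98], 0]]}}

```text
clock: 11.47
tcp_pos: [0.5013, 0.3144, 0.1598]
orientation: [3.119, 0.367, -0.002]
contact_force: [-0.7, -0.2, -2.1]
grip_width: 0.0154
```

```bash
python3 ins.py
```

```text
to go mm 34.4 lat y 0.3 z -0.6 F along 1.4 y 0.1 z -1.7 M [-0.03 -0.02  0.02]
```

Emit:
{"method": "apply_moves", "body": {"moves": [[[-0.4, 0, 0.13], 0], [[-0.8, 0, 0.27], 0], [[-1.2, 0, 0.41], 0], [[-1.6, 0, 0.56], 0], [[-2, 0, 0.71], 0], [[-2.4, 0, 0.86], 0], [[-2.4, 0, 0.86], 0]]}}

```text
clock: 12.05
tcp_pos: [0.4779, 0.3088, 0.1512]
orientation: [3.119, 0.367, -0.002]
contact_force: [-0.4, -0.9, -2.8]
grip_width: 0.015
```

```bash
python3 ins.py
```

```text
to go mm 8.9 lat y 0.4 z -0.5 F along 1.5 y 0.8 z -2.4 M [ 0.01 -0.02 -0.02]
```

Still free, about 9 mm to go. I'll ease in until the collar touches.

Emit:
{"method": "apply_moves", "body": {"moves": [[[-0.2, 0, 0.07], 0], [[-0.4, 0, 0.14], 0], [[-0.6, 0, 0.2], 0], [[-0.7, 0, 0.24], 0], [[-0.7, 0, 0.24], 0]]}}

```text
clock: 12.47
tcp_pos: [0.472, 0.3074, 0.1491]
orientation: [3.12, 0.367, -0.0]
contact_force: [0.2, 0.0, -1.1]
grip_width: 0.0154
```

```bash
python3 ins.py
```

```text
to go mm 2.4 lat y 0.3 z -0.4 F along 0.2 y 0.0 z -1.1 M [-0.06 -0.01 -0.01]
```

Emit:
{"method": "apply_moves", "body": {"moves": [[[-0.1, 0, 0.04], 0], [[-0.2, 0, 0.07], 0], [[-0.3, 0, 0.1], 0], [[-0.35, 0, 0.12], 0], [[-0.35, 0, 0.12], 0]]}}

```text
clock: 12.88
tcp_pos: [0.4688, 0.3067, 0.148]
orientation: [-3.12, -0.366, -0.0]
contact_force: [-0.3, -0.3, -2.5]
grip_width: 0.015
```

```bash
python3 ins.py
```

```text
to go mm -1.0 lat y 0.4 z -0.3 F along 1.2 y 0.2 z -2.2 M [ 0.01 -0.05 -0.01]
```

Emit:
{"method": "apply_moves", "body": {"moves": [[[-0.1, 0, 0.04], 0], [[-0.15, 0, 0.05], 0], [[-0.2, 0, 0.07], 0], [[-0.2, 0, 0.07], 0]]}}

```text
clock: 13.22
tcp_pos: [0.4686, 0.3066, 0.1481]
orientation: [-3.119, -0.365, -0.005]
contact_force: [5.5, 0.8, -0.2]
grip_width: 0.0154
```

```bash
python3 ins.py
```

```text
to go mm -1.2 lat y 0.3 z -0.1 F along -5.1 y 0.5 z -2.1 M [ 0.05 -1.16  0.06]
```

The collar has met the mouth: motion stops within 1 mm of the predicted spot at about 5 N. Hold about 1.2 s with a slight press.

Emit:
{"method": "apply_moves", "body": {"moves": [[[-0.07, 0, 0.03], 0], [[-0.07, 0, 0.03], 0], [[-0.07, 0, 0.03], 0], [[-0.07, 0, 0.03], 0], [[-0.07, 0, 0.03], 0], [[-0.07, 0, 0.03], 0], [[-0.07, 0, 0.03], 0], [[-0.07, 0, 0.03], 0], [[-0.07, 0, 0.03], 0], [[-0.07, 0, 0.03], 0]]}}

```text
clock: 14.05
tcp_pos: [0.4686, 0.3066, 0.1481]
orientation: [-3.119, -0.365, -0.007]
contact_force: [6.6, -0.1, -0.1]
grip_width: 0.0156
```

```bash
python3 ins.py; python3 - <<'E'
from h import *; from bench import imaging
s=imaging.grab_frame("scene")["frame"]; w=imaging.grab_frame("wrist")["frame"]
cv2.imwrite("pics/p5.png",np.hstack([crop(s,325,140,100,100,4),cv2.resize(w,(400,400))]))
E
python3 ins.py
```

```text
to go mm -1.2 lat y 0.3 z -0.1 F along -6.0 y 1.6 z -2.3 M [ 0.17 -1.39  0.12]
to go mm -1.2 lat y 0.3 z -0.1 F along -6.6 y 0.1 z -0.8 M [ 0.13 -1.35  0.12]
```

View pics/p5.png

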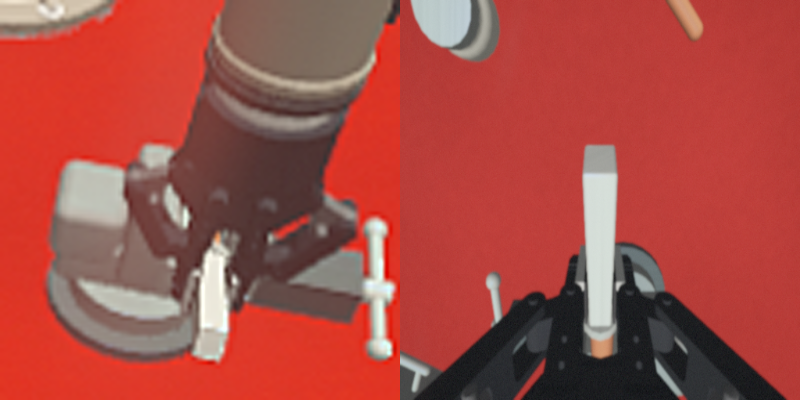

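The wrist view shows the collar at (600,330) directly against the copper mouth at (602,347), so it is seated. Drawing out along the tube axis.

Emit:
{"method": "apply_moves", "body": {"moves": [[[0.3, 0, -0.11], 0], [[0.9, 0, -0.33], 0], [[1.7, 0, -0.62], 0], [[2.7, 0, -0.98], 0], [[3.8, 0, -1.38], 0], [[5, 0, -1.82], 0], [[6.2, 0, -2.26], 0], [[7.4, 0, -2.7], 0], [[8.6, 0, -3.13], 0], [[9.8, 0, -3.57], 0]]}}

```text
clock: 14.98
tcp_pos: [0.5627, 0.3288, 0.1828]
orientation: [3.12, 0.366, -0.001]
contact_force: [-0.4, 0.3, -2.8]
grip_width: 0.0151
```

```bash
python3 ins.py; python3 st.py
```

```text
to go mm 101.5 lat y 0.4 z -0.5 F along 1.2 y -0.4 z -2.5 M [-0.03 -0.13 -0.03]
t 14.98 tcp [0.5627 0.3288 0.1828] F [-0.4  0.3 -2.8] w 0.0151 q [-0.27  0.55 -0.5   1.65  0.3   1.03 -2.2 ] xang 13.37 z [-0.001 -0.    -1.   ]
```

The gauge is out, with the tip about 22 mm clear of the mouth. Next I lift, swing back and turn the gauge across the cradle. Pressing the rod lightly on the front fork's top will bring it level in the grip again (TCP z of about 0.0725 means level).

Emit:
{"method": "apply_moves", "body": {"moves": [[[1, 0, -1.5], 0], [[1, 0, -4], 0], [[1, 0, -7], 0], [[0, 1.5, -9], -0.08], [[-1, 4, -10], -0.18], [[-2, 7.5, -10], -0.3], [[-3, 11, -10], -0.42], [[-4.5, 15, -10], -0.54], [[-6.5, 19, -10], -0.66], [[-8.5, 22.5, -10], -0.78]]}}

```text
clock: 15.82
tcp_pos: [0.5335, 0.0949, 0.2828]
orientation: [-2.75, -1.519, 0.0]
contact_force: [1.0, -1.0, -2.2]
grip_width: 0.015
```

```bash
python3 st.py .4676 -.164 .18
```

```text
t 15.82 tcp [0.5335 0.0949 0.2828] F [ 1.  -1.  -2.2] w 0.015 q [ 0.26  0.29 -0.66  1.8   0.2   1.12 -1.03] xang 57.81 z [-0.  0. -1.]
shift cm [-25.42   8.22  10.27]
```

Emit:
{"method": "apply_moves", "body": {"moves": [[[-2, 0.7, 0.5], -0.08], [[-5, 1.6, 1.5], -0.18], [[-8.5, 2.7, 3], -0.28], [[-12, 3.9, 4.5], -0.38], [[-15.5, 5, 6], -0.456], [[-19, 6.1, 7.5], -0.456], [[-22, 7.1, 9], -0.456], [[-24.5, 7.9, 10.2], -0.456], [[-25.4, 8.2, 10.2], -0.456], [[-25.4, 8.2, 10.2], -0.456]]}}

```text
clock: 16.65
tcp_pos: [0.4652, -0.1641, 0.1801]
orientation: [-2.345, -2.088, 0.002]
contact_force: [0.6, 0.2, -2.4]
grip_width: 0.0151
```

```bash
python3 st.py .4676 -.164 .105;python3 pit.py p6.png
```

```text
t 16.65 tcp [ 0.4652 -0.1641  0.1801] F [ 0.6  0.2 -2.4] w 0.0151 q [ 0.72  0.32 -0.6   2.01  0.23  0.88 -0.12] xang 83.38 z [-0.002  0.    -1.   ]
shift cm [0.04 0.25 7.51]
```

View pics/p6.png

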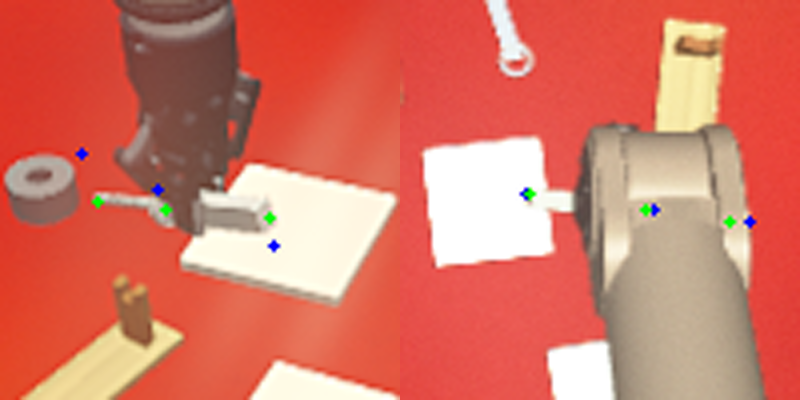

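Emit:
{"method": "apply_moves", "body": {"moves": [[[0, 0.1, 1.5], 0], [[0, 0.25, 3.5], 0], [[0, 0.25, 5.5], 0], [[0, 0.25, 7], 0], [[0, 0.25, 7.5], 0], [[0, 0.25, 7.9], 0], [[0, 0.25, 8.3], 0], [[0, 0.25, 8.7], 0], [[0, 0.25, 9], 0], [[0, 0.25, 9], 0]], "grip_force": 25}}

```text
clock: 17.58
tcp_pos: [0.4694, -0.1612, 0.091]
orientation: [2.339, 2.095, 0.002]
contact_force: [1.6, 0.7, 2.1]
grip_width: 0.0151
```

```bash
python3 st.py
```

```text
t 17.58 tcp [ 0.4694 -0.1612  0.091 ] F [1.6 0.7 2.1] w 0.0151 q [ 0.65  0.46 -0.54  2.08  0.36  0.7  -0.24] xang 83.72 z [ 0.002 -0.    -1.   ]
```

Emit:
{"method": "apply_moves", "body": {"moves": [[[0, 0, 0.3], 0], [[0, 0, 0.6], 0], [[0, 0, 0.9], 0], [[0, 0, 1.2], 0], [[0, 0, 1.5], 0], [[0, 0, 1.75], 0], [[0, 0, 1.85], 0], [[0, 0, 1.85], 0]]}}

```text
clock: 18.25
tcp_pos: [0.4684, -0.1611, 0.0718]
orientation: [-2.34, -2.095, 0.0]
contact_force: [1.1, 1.2, 2.5]
grip_width: 0.0153
```

```bash
python3 st.py;python3 pit.py p7.png
```

```text
t 18.25 tcp [ 0.4684 -0.1611  0.0718] F [1.1 1.2 2.5] w 0.0153 q [ 0.63  0.49 -0.52  2.09  0.39  0.66 -0.26] xang 83.68 z [-0.001  0.    -1.   ]
```

View pics/p7.png

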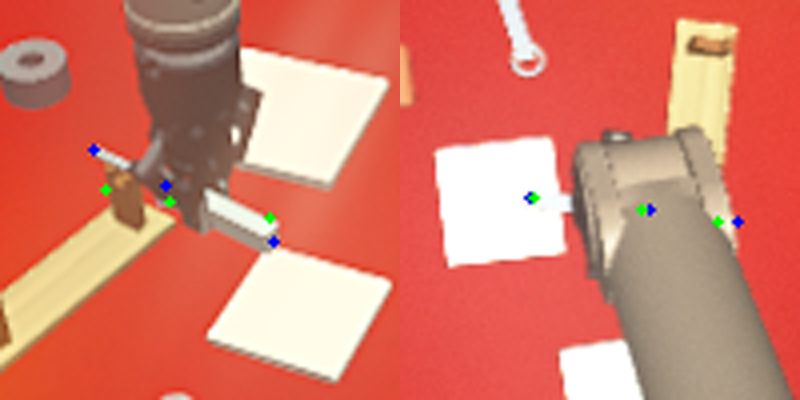

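The gauge is level: the tip at (94,150) and the handle rear at (272,240) fall on the 0° dots. I lift and carry the tip over the tile centre.

Emit:
{"method": "apply_moves", "body": {"moves": [[[0, 0, -0.8], 0], [[0, 0, -2.2], 0], [[0.5, 0, -3.8], 0], [[2, 0, -4.5], 0], [[4.5, -0.1, -4.5], 0], [[8, -0.2, -4.5], 0], [[11.5, -0.3, -4.5], 0], [[15, -0.4, -4.5], 0], [[18, -0.5, -4.3], 0], [[20, -0.5, -4], 0]], "grip_force": 45}}

```text
clock: 19.18
tcp_pos: [0.4851, 0.0426, 0.1126]
orientation: [-2.336, -2.099, -0.002]
contact_force: [0.9, 0.7, -2.1]
grip_width: 0.0154
```

```bash
python3 st.py .4864 .0493 .1105
```

```text
t 19.18 tcp [0.4851 0.0426 0.1126] F [ 0.9  0.7 -2.1] w 0.0154 q [ 0.29  0.42 -0.61  2.08  0.35  0.74 -0.65] xang 83.88 z [ 0.001  0.001 -1.   ]
shift cm [0.68 0.06 0.21]
```

Emit:
{"method": "apply_moves", "body": {"moves": [[[0.4, 0.1, 0.1], 0], [[0.6, 0.1, 0.2], 0], [[0.6, 0.1, 0.2], 0], [[0.6, 0.1, 0.2], 0], [[0.6, 0.1, 0.2], 0], [[0.6, 0.1, 0.2], 0], [[0.6, 0.1, 0.2], 0], [[0.6, 0.1, 0.2], 0]]}}

```text
clock: 19.85
tcp_pos: [0.4873, 0.0434, 0.1102]
orientation: [2.342, 2.094, -0.0]
contact_force: [-0.1, -0.1, -1.8]
grip_width: 0.0152
```

```bash
python3 st.py .4864 .0493 .1105; python3 - <<'E'
from h import *; from bench import imaging
s=imaging.grab_frame("scene"); t=imaging.grab_frame("top"); a=s["frame"].copy(); b=t["frame"].copy()
X=np.array([.473,-.072,.11])
for d,f in((s,a),(t,b)):
    p=proj(d,X); print(p); cv2.circle(f,tuple(int(round(v)) for v in p),1,(0,255,0),-1)
    p=proj(d,X+np.array([.110,.994,0])*.188); cv2.circle(f,tuple(int(round(v)) for v in p),1,(255,0,0),-1)
cv2.imwrite("pics/p8.png",np.hstack([crop(a,180,100,130,130,3),crop(b,190,120,130,130,3)]))
E
```

```text
t 19.85 tcp [0.4873 0.0434 0.1102] F [-0.1 -0.1 -1.8] w 0.0152 q [ 0.28  0.43 -0.61  2.08  0.36  0.74 -0.66] xang 83.62 z [ 0. -0. -1.]
shift cm [ 0.58 -0.16 -0.03]
[245.06017225 173.64112891]
[267.68127145 191.3291451 ]
```

View pics/p8.png

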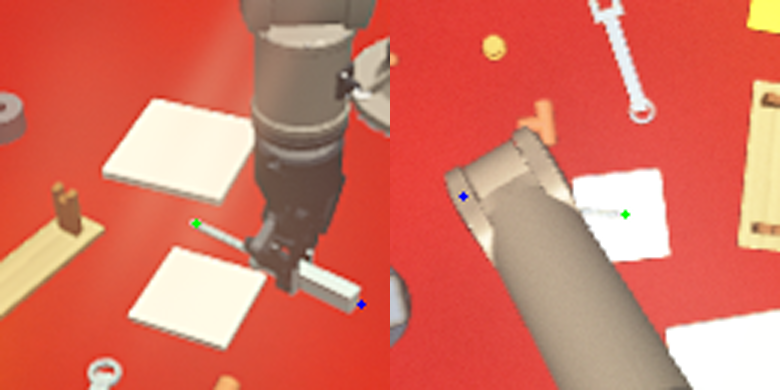

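The gauge is level over the tile. The handle end at (355,300) against its dot (362,304) agrees with the TCP reading of about 6 mm short, so I correct and settle.

Emit:
{"method": "apply_moves", "body": {"moves": [[[0.3, -0.1, 0], 0], [[0.6, -0.15, 0], 0], [[0.6, -0.15, 0], 0], [[0.6, -0.15, 0], 0], [[0.6, -0.15, 0], 0], [[0.6, -0.15, 0], 0], [[0.6, -0.15, 0], 0], [[0.6, -0.15, 0], 0], [[0.6, -0.15, 0], 0], [[0.6, -0.15, 0], 0]]}}

```text
clock: 20.78
tcp_pos: [0.4865, 0.05, 0.1102]
orientation: [2.341, 2.095, 0.0]
contact_force: [0.4, -0.4, -2.6]
grip_width: 0.0152
```

```bash
python3 st.py .4864 .0493 .1105; python3 -c "
from bench import r;print(r.get_obs()['qvel'].round(3))"
```

```text
t 20.78 tcp [0.4865 0.05   0.1102] F [ 0.4 -0.4 -2.6] w 0.0152 q [ 0.27  0.43 -0.61  2.08  0.36  0.74 -0.67] xang 83.67 z [ 0.  0. -1.]
shift cm [-0.07 -0.   -0.03]
[-0.001 -0.001  0.     0.    -0.001  0.001  0.001]
```

Position is within 1 mm of target and the arm is still. Handing in.

```bash
python3 -c "
from bench import r;print(r.hand_in())"
```

```text
the job is handed in; nothing more can be done
None
```

I took the gauge from its cradle by the handle, slid the rod into the flared tube until the collar stopped, held it about a second and drew it right out. I handed the job in at about 21 s with the gauge still held over the small white tile.

- **Tilting:** the moves can't tilt the tool. I pitched the gauge about 20° nose-down in the grip by pressing the handle's rear on the cradle's front fork. After drawing it out, I levelled it again by pressing the rod on the same fork top.
- **Insertion:** there was no noticeable contact force until the collar touched, then 5–7 N along the tube. The stop was within 1.5 mm of prediction, and the wrist picture showed the collar against the mouth.
- **Final state:** the arm was still. The tool was within 1 mm of the pose that puts the tip 10 cm above the tile's centre. The last pictures showed the gauge level and clear of everything.
- **Last checks:** the picture at the tile showed the handle end several mm short, matching a 6 mm tool reading. I corrected that and confirmed it by the tool reading only, with no new picture.
- **Not checked:** I did not measure the loose items again at the end; no force reading suggested touching one. I also viewed 13 pictures against the budget of 10.

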